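Open the push-and-turn cap of the brush-cleaner bottle

TASK

On the art studio's table two brush-cleaner bottles with child-resistant caps stand fixed in wooden blocks. Open the taller bottle: push its cap firmly down and, while keeping it down, turn it anticlockwise (seen from above) about 70 degrees to its stop, then let go so that it springs up again. Leave the shorter bottle closed, and do not knock over or push about the mug and the jar.

Things in the scene. Friction and masses are not known exactly. Their poses are not given: they have to be found in the camera images.
- tall: The taller bottle: square, grey plastic, 78 mm wide, upright in a square wooden block (110 mm wide, 30 mm high) screwed to the table; bottle and block cannot move. Origin: centre of the block's underside, on the table; z up. The cap sits on its axis.
- tall_cap (a point): Centre of the top face of the taller bottle's white cap, 201 mm above the table; z up; sinks and turns with the cap. The cap is round and stepped: a ribbed grip 44 mm in diameter from the top face down 24 mm, below it a skirt 58 mm in diameter, 12 mm high, whose ledge the fingertips may push on. Grip the 44 mm part across from above, in any direction, fingertips just above the ledge.
- tall_press (a joint): How far the taller bottle's cap is pushed down, m: 0 up, 0.006 fully down. A spring resists: about 8 N to start, 15 N fully down. Only when more than about 4 mm down can the cap turn past its lock; otherwise it jams after about 10 degrees.
- tall_turn (a joint): Turn of the taller bottle's cap, rad, growing anticlockwise seen from above: 0 to 0.1 at the start (closed), end stop at 1.3. Past the lock at about 0.75 it stays open when let go, and the spring lifts it again. It turns with light friction (0.04 N m).
- short_cap (a point): Centre of the top face of the shorter bottle's cap, about 131 mm above the table. The same kind and width of bottle, block and cap as the taller one, only lower; at least 170 mm away from it. It is to stay closed.
- short_turn (a joint): Turn of the shorter bottle's cap, rad, as for the taller one: 0 to 0.1 is closed.
- mug: White ceramic mug, loose, 80 mm diameter, 90 mm high, standing beyond the bottles; origin at the centre of its underside, z up.
- jar: Small squat closed paint jar with a black lid, loose, 60 mm diameter, 60 mm high, standing beyond the bottles; origin at the centre of its underside, z up.

How it is judged:
On the way:
1. the taller bottle's cap is pushed down (at least 4 mm of its 6 mm) (value of joint tall_press above 0.0038 m), for 0.1 s.
At the end, for the whole second after the job is handed in: The taller bottle's cap is turned open by more than 1.0 rad (57 degrees) and has sprung up again (less than 1.5 mm down); the shorter bottle's cap is still closed (below 0.3 rad); the mug and the jar stand upright (value of joint tall_turn above 1 rad and value of joint tall_press below 0.0015 m and value of joint short_turn below 0.3 rad and angle between each of mug, jar's own z axis and vertical below 0.2 rad); the robot touches nothing.
It fails at once if the shorter bottle's cap is turned (value of joint short_turn above 0.3 rad).
It fails at once if the mug is pushed more than 30 mm away (distance of mug from where it was at the start of the episode above 0.03 m).
It fails at once if the jar is pushed more than 30 mm away (distance of jar from where it was at the start of the episode above 0.03 m).
It also fails if it takes over 29 s, if anything falls off the work surface, if the arm or the gripper's body presses on something with over 40 N, if the wrist force passes 120 N, or if a joint passes its speed limit or range.

ROBOT

A 6-joint arm with a two-finger parallel gripper is mounted at the origin on the work surface. World frame = base frame: x ahead of the robot, y to its left, z up, the work surface at z = 0. Lengths are in m, angles in rad, forces in N, time in s.
With the tool pointing down it reaches from about 0.35 to 0.775 m from the base axis. Payload 7.3 kg.
Tool frame: the origin (TCP) lies at the centre of the arm's flange, where the gripper is bolted on; the fingertips stand 178 mm ahead of it and the grasp point (between the pads) lies 159 mm ahead of it; z points along the fingers, y is the line along which they close (so a half turn about z gives the same grasp; the last joint's range is limited). The gripper opens to 92 mm and grips with 3 to 60 N. Pads are 19 mm wide; open, the fingers measure 130 mm over their backs; the gripper's body (75 mm by 190 mm) begins 47 mm behind the grasp point.
Start: joints at [-1.455, 0.342, 1.524, -0, 1.275, -0.146], TCP at [0.136, -0.507, 0.405] pointing down, gripper open.
Joint ranges: [-2.53, 2.53], [-0.77, 2.02], [0.04, 2.7], [-1, 4.14], [0.28, 2.66], [-3.11, 3.11]. Speed limits (rad/s): [2.57, 2.57, 3.14, 3.14, 3.14, 3.14].

INTERFACE

Orientations are given as [roll, pitch, yaw] about the fixed x, y, z axes, in that order (R = Rz(yaw) Ry(pitch) Rx(roll)).
In Python, from cell import robot, optics, probe_bus gives the robot as it stands (robot), with the cameras (optics) and the readings (probe_bus).
- The arm moves only by the tool shift_gripper, called after "Call:" as a command line: name --argument value ..., lists and objects as JSON in quotes. Schema: {"type":"object","properties":{"rows":{"type":"array","items":{"type":"number"},"minItems":6,"maxItems":48},"aperture":{"type":"number"},"grip_n":{"type":"number"},"only":{"type":"string"},"quiet":{"type":"boolean"},"lines":{"type":"string"}},"required":["rows"],"additionalProperties":false}. rows is one flat list of numbers that holds 1 to 8 rows one after another, with no inner brackets; each row has 6 numbers: dx, dy, dz in shares of 0.4 m (1.0 is 0.4 m), then a rotation vector rx, ry, rz in a scale on which 1.0 is pi rad; each row shifts and turns the commanded pose from where the row before left it, along the tool's axes as they then stand; what a row does not reach is not made up. A row lasts 1/12 s, in which the tool goes at most 0.0417 m and 0.125 rad, less where a joint would pass 70% of its speed; a pose out of reach is approached as far as the arm can. aperture is the finger opening in m, set as the call begins (left out keeps the last). The fingers move at their own pace and stop on an object; grip_n is the grip in N (left out, the last holds). Time passes only in rows, so rows that do not move let the fingers close. The tool returns the time, the measured TCP pose, the force, the opening and the grip force at its end. only (a regular expression) keeps the lines of the reply that match it, lines (a string "A,B") keeps lines A to B, and quiet returns only ok. Shift and turn numbers lie between -1 and 1, and a call with a number outside is refused. Input that does not fit is refused with a message, and nothing moves.
- probe_bus.observe(): the state, without advancing time (a new reading comes with each control period).
- optics.read_camera(name): name is "side" or "top"; returns a dict with "image" (420x560x3 uint8, red, green, blue), "fx", "fy", "cx", "cy" (pixels), "pose" (4x4, takes a point from camera to world coordinates). Camera axes: x right, y down, z forward; pixel columns grow to the right and rows downward; lengths in m; the calibration is good to about 2 mm. A picture is of the moment at which its call begins. There is no depth.
- robot.hand_in(): hands the job in; it is judged then, once.
The state is a dict: "time": time; "qpos": joint angles; "qvel": joint speeds; "joint_efforts": joint torques, N m; "tool_pos": TCP position; "tool_rot": TCP orientation; "contact_force": force on the tool from outside, world axes, zero at the start; "torque": the same for the moment, N m; "opening": finger opening in m; "grip_force": force on a finger pad.
Only numpy, scipy, OpenCV 4.12 (cv2) and the standard library are available. Lean on these libraries where they do the work, as an engineer would, in place of code of your own. Each camera call takes 0.05 s, during which the arm holds its last target. There are 200 camera calls.

## Working session

There is one attempt and no reset: what is moved stays moved. The work goes in short steps, Python scripts to look and compute and a tool call to move; the robot and the scene stay as the last step left them, time stands still between calls to the robot, and variables do not carry over. Pictures are saved under pics/ and viewed, at most 10 in all, crops included, and the job is handed in when it is done.

```bash
ls; mkdir -p pics
```

Run:
```python
from cell import robot, optics, probe_bus
import cv2,numpy as np
for n in("top","side"):
    c=optics.read_camera(n);cv2.imwrite(f"pics/{n}.png",c["image"][:,:,::-1])
    print(n,c["fx"],c["fy"],c["cx"],c["cy"],np.round(c["pose"],4).tolist())
s=probe_bus.observe();print(s["time"],s["tool_pos"],s["tool_rot"],s["opening"])
```

```text
cell.py
pics
top 424.56880887224276 424.56880887224276 272.95562410661097 215.30688027772632 [[-0.0177, -0.9954, 0.0944, 0.496], [-0.9998, 0.0172, -0.0059, -0.0039], [0.0043, -0.0945, -0.9955, 1.0601], [0.0, 0.0, 0.0, 1.0]]
side 476.9032147761121 476.9032147761121 280.731762061159 202.48800543523964 [[-0.8714, -0.3598, 0.3334, 0.27], [-0.4903, 0.6606, -0.5685, 0.4966], [-0.0157, -0.6589, -0.7521, 0.7757], [0.0, 0.0, 0.0, 1.0]]
0.1 [ 0.13586997 -0.50699938  0.40412205] [-3.14026361e+00 -1.74638030e-04  2.61778965e-01] 0.09172330679660078
```

View pics/top.png

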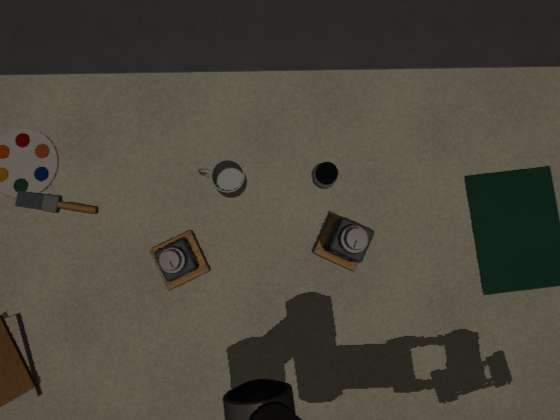

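View pics/side.png

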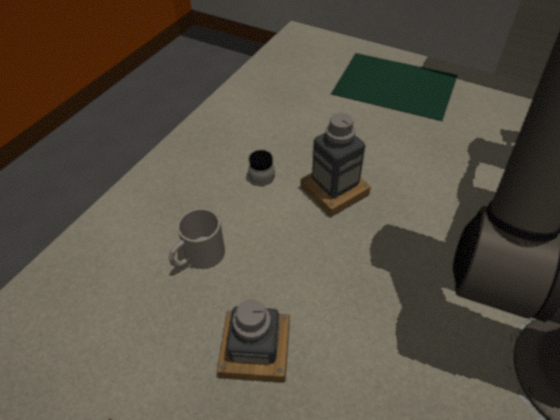

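The tall bottle is the right one in the top view, with its cap at about (355,237). In the side view it is the upper one, cap top at about (341,122). The short bottle is at (172,260) in the top view, the mug at (229,180) and the jar at (325,174). Next I'll enlarge the tall cap in both views.

Run:
```python
import cv2,numpy as np
a=cv2.imread("pics/top.png")[205:275,310:380];b=cv2.imread("pics/side.png")[100:170,306:376]
o=np.hstack([cv2.resize(i,(400,400),interpolation=cv2.INTER_CUBIC) for i in(a,b)])
cv2.imwrite("pics/crop.png",np.clip(o*1.5,0,255).astype(np.uint8))
```

```text
(no output)
```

View pics/crop.png

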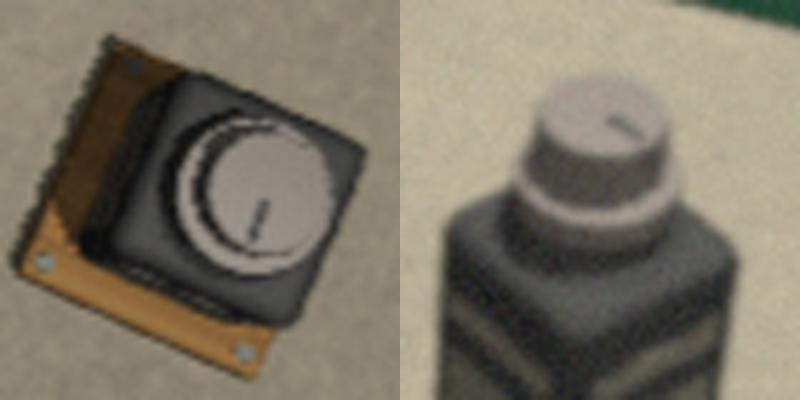

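Create h.py:
```python
import numpy as np
from scipy.spatial.transform import Rotation as R
from cell import robot, optics, probe_bus
K={"top":(424.5688,272.956,215.307,[[-0.0177,-0.9954,0.0944,0.496],[-0.9998,0.0172,-0.0059,-0.0039],[0.0043,-0.0945,-0.9955,1.0601]]),
"side":(476.9032,280.732,202.488,[[-0.8714,-0.3598,0.3334,0.27],[-0.4903,0.6606,-0.5685,0.4966],[-0.0157,-0.6589,-0.7521,0.7757]])}
def at(n,u,v,z):
    f,cx,cy,P=K[n];P=np.array(P);d=P[:,:3]@[(u-cx)/f,(v-cy)/f,1];return P[:,3]+d*(z-P[2,3])/d[2]
def rel(p):
    s=probe_bus.observe();return R.from_euler("xyz",s["tool_rot"]).inv().apply(np.array(p)-s["tool_pos"])
```

Run:
```python
from h import *
a=at("top",356.8,237.5,.201);b=at("side",341.1,119.9,.201);print(a,b)
print("short",at("top",172,260,.131),at("side",251,315,.131),"mug",at("top",230,180,.09),"jar",at("top",326,173,.06))
m=(a+b)/2;m[2]=.405;print(rel(m))
```

```text
[ 0.52940964 -0.17788899  0.201     ] [ 0.52629097 -0.17237291  0.201     ]
short [0.49030081 0.21178665 0.131     ] [0.48536339 0.22488506 0.131     ] mug [0.67171191 0.08821802 0.09      ] jar [ 0.69020336 -0.13838215  0.06      ]
[ 0.46451347 -0.21911867 -0.00050561]
```

Run:
```python
from h import *
import cv2
o=[]
for n,x0,y0,c in(("top",310,205,(.5294,-.1779)),("side",306,100,(.5263,-.1724))):
    im=cv2.resize(cv2.imread(f"pics/{n}.png")[y0:y0+70,x0:x0+70],(400,400),interpolation=cv2.INTER_CUBIC)
    im=np.clip(im*1.5,0,255).astype(np.uint8)
    f,cx,cy,P=K[n];P=np.array(P);t=np.linspace(0,6.3,60)
    for r,z in((.022,.201),(.029,.177)):
        q=(np.c_[c[0]+r*np.cos(t),c[1]+r*np.sin(t),t*0+z]-P[:,3])@P[:,:3]
        uv=(q[:,:2]/q[:,2:]*f+[cx-x0+.5,cy-y0+.5])*400/70
        cv2.polylines(im,[uv.astype(np.int32)],True,(0,0,255),1)
    o.append(im)
cv2.imwrite("pics/ov.png",np.hstack(o))
```

```text
(no output)
```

View pics/ov.png

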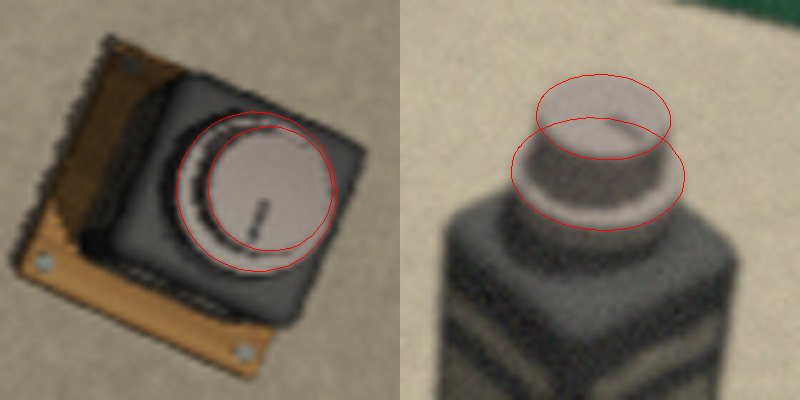

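Both circle overlays fit, so I'm taking the mean, (0.528, -0.175). Moving over the cap.

Units first: shifts go in shares of 0.4 m and turns go in shares of pi rad. So 0.0332 m is 0.083, -0.01565 m is -0.0391.

Call:
shift_gripper --rows '[0.083, -0.0391, 0, 0, 0, 0, 0.083, -0.0391, 0, 0, 0, 0, 0.083, -0.0391, 0, 0, 0, 0, 0.083, -0.0391, 0, 0, 0, 0, 0.083, -0.0391, 0, 0, 0, 0, 0.083, -0.0391, 0, 0, 0, 0, 0.083, -0.0391, 0, 0, 0, 0]' --aperture 0.092

```text
time: 0.68
tool_pos: [0.333, -0.3397, 0.4045]
tool_rot: [-3.141, 0.0, 0.262]
contact_force: [0.2, 0.3, 1.7]
opening: 0.0916
grip_force: 0.0
```

Call:
shift_gripper --rows '[0.083, -0.0391, 0, 0, 0, 0, 0.083, -0.0391, 0, 0, 0, 0, 0.083, -0.0391, 0, 0, 0, 0, 0.083, -0.0391, 0, 0, 0, 0, 0.083, -0.0391, 0, 0, 0, 0, 0.083, -0.0391, 0, 0, 0, 0, 0.083, -0.0391, 0, 0, 0, 0, 0, 0, 0, 0, 0, 0]'

```text
time: 1.35
tool_pos: [0.5315, -0.1711, 0.404]
tool_rot: [-3.14, -0.002, 0.267]
contact_force: [-1.0, 0.3, -0.8]
opening: 0.0917
grip_force: 0.0
```

Run:
```python
from h import *
s=probe_bus.observe();print(s["tool_pos"],s["tool_rot"],s["qpos"],rel([.528,-.175,.358]))
import cv2
for n in("side","top"):cv2.imwrite(f"pics/{n}2.png",optics.read_camera(n)["image"][:,:,::-1])
a=cv2.imread("pics/side2.png")[70:190,260:420]
cv2.imwrite("pics/s2.png",cv2.resize(a,(800,600),interpolation=cv2.INTER_CUBIC))
```

```text
[ 0.53152572 -0.17110992  0.4040333 ] [-3.14013697e+00 -1.75809029e-03  2.66635312e-01] [-0.4492687   0.40374232  1.43202187  0.00233382  1.30545803  0.85427944] [-0.00450704  0.00289063  0.04602129]
```

View pics/s2.png

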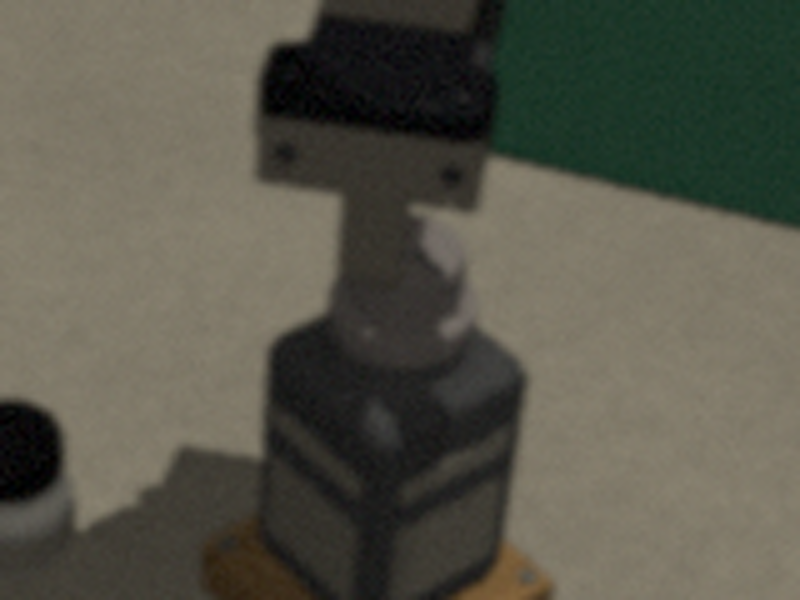

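The near finger is in front of the cap at about (375,240) and stands clear of it. I'll re-read the settled pose, then descend.

Run:
```python
from h import *
s=probe_bus.observe();print(s["tool_pos"],s["tool_rot"],rel([.528,-.175,.358]))
```

```text
[ 0.52880827 -0.17402433  0.40392452] [-3.14092978e+00  1.30613543e-03  2.64750759e-01] [-0.00097542  0.00076062  0.04592534]
```

To row units: 0.015 m is 0.0375, 0.01 m is 0.025.

Call:
shift_gripper --rows '[0, 0, 0.0375, 0, 0, 0, 0, 0, 0.0375, 0, 0, 0, 0, 0, 0.025, 0, 0, 0, 0, 0, 0.015, 0, 0, 0, 0, 0, 0, 0, 0, 0, 0, 0, 0, 0, 0, 0]'

```text
time: 1.95
tool_pos: [0.5279, -0.1757, 0.3589]
tool_rot: [3.142, 0.0, 0.261]
contact_force: [-0.8, -0.4, 1.4]
opening: 0.0921
grip_force: 0.0
```

Call:
shift_gripper --rows '[0, 0, 0, 0, 0, 0, 0, 0, 0, 0, 0, 0, 0, 0, 0, 0, 0, 0, 0, 0, 0, 0, 0, 0, 0, 0, 0, 0, 0, 0, 0, 0, 0, 0, 0, 0, 0, 0, 0, 0, 0, 0]' --aperture 0.03 --grip_n 10

```text
time: 2.53
tool_pos: [0.5282, -0.1751, 0.3587]
tool_rot: [3.142, 0.0, 0.262]
contact_force: [-0.6, 0.1, -0.2]
opening: 0.0499
grip_force: 0.0
```

Call:
shift_gripper --rows '[0, 0, 0, 0, 0, 0, 0, 0, 0, 0, 0, 0, 0, 0, 0, 0, 0, 0, 0, 0, 0, 0, 0, 0, 0, 0, 0, 0, 0, 0, 0, 0, 0, 0, 0, 0]' --aperture 0.03 --grip_n 25

```text
time: 3.03
tool_pos: [0.5284, -0.1763, 0.3589]
tool_rot: [3.139, -0.001, 0.261]
contact_force: [1.7, -7.1, -1.3]
opening: 0.0432
grip_force: 25.0
```

To row units: 0.002 m is 0.005, 0.0012 m is 0.003.

Call:
shift_gripper --rows '[0, 0.003, 0.005, 0, 0, 0, 0, 0, 0.005, 0, 0, 0, 0, 0, 0.005, 0, 0, 0, 0, 0, 0.005, 0, 0, 0, 0, 0, 0.005, 0, 0, 0, 0, 0, 0, 0, 0, 0]' --aperture 0.03 --grip_n 25

```text
time: 3.53
tool_pos: [0.5284, -0.1765, 0.3522]
tool_rot: [3.138, -0.003, 0.262]
contact_force: [-5.8, 0.4, 21.7]
opening: 0.0435
grip_force: 25.0
```

Call:
shift_gripper --rows '[0, 0, 0.0025, 0, 0, 0, 0, 0, 0.0025, 0, 0, 0, 0, 0, 0, 0, 0, 0]'

```text
time: 3.78
tool_pos: [0.5284, -0.1763, 0.3514]
tool_rot: [3.138, -0.004, 0.262]
contact_force: [-8.4, 1.7, 28.6]
opening: 0.0434
grip_force: 25.0
```

About 28 N is well above the 15 N spring, so the cap is bottomed. Now turning anticlockwise, which is negative about tool z.

To row units: -0.0005 m is -0.0013, -0.08 rad is -0.0255.

Call:
shift_gripper --rows '[0, 0, -0.0013, 0, 0, -0.0255, 0, 0, 0, 0, 0, -0.0255, 0, 0, 0, 0, 0, -0.0255, 0, 0, 0, 0, 0, -0.0255, 0, 0, 0, 0, 0, 0]'

```text
time: 4.2
tool_pos: [0.5283, -0.176, 0.3514]
tool_rot: [3.138, -0.002, 0.586]
contact_force: [-8.1, 3.4, 26.0]
opening: 0.0434
grip_force: 25.0
```

Run:
```python
from h import *
s=probe_bus.observe();print(s["torque"],s["qpos"])
```

```text
[0.77346819 1.50629072 0.0468472 ] [-4.59315511e-01  4.45384354e-01  1.51808285e+00  1.26060205e-04
  1.17401631e+00  5.25151888e-01]
```

To row units: -0.08 rad is -0.0255.

Call:
shift_gripper --rows '[0, 0, 0, 0, 0, -0.0255, 0, 0, 0, 0, 0, -0.0255, 0, 0, 0, 0, 0, -0.0255, 0, 0, 0, 0, 0, -0.0255, 0, 0, 0, 0, 0, -0.0255, 0, 0, 0, 0, 0, -0.0255, 0, 0, 0, 0, 0, 0]'

```text
time: 4.78
tool_pos: [0.5279, -0.1757, 0.3514]
tool_rot: [3.139, -0.0, 1.066]
contact_force: [-10.8, 4.6, 28.3]
opening: 0.0436
grip_force: 25.0
```

Run:
```python
from h import *
s=probe_bus.observe();print(s["torque"])
```

```text
[1.00540255 1.96040766 0.01330993]
```

Call:
shift_gripper --rows '[0, 0, 0, 0, 0, -0.0255, 0, 0, 0, 0, 0, -0.0255, 0, 0, 0, 0, 0, -0.0255, 0, 0, 0, 0, 0, -0.0255, 0, 0, 0, 0, 0, -0.0191, 0, 0, 0, 0, 0, 0]'

```text
time: 5.28
tool_pos: [0.5275, -0.1756, 0.3514]
tool_rot: [3.141, 0.0, 1.446]
contact_force: [-13.0, 5.7, 30.6]
opening: 0.0435
grip_force: 25.0
```

Run:
```python
from h import *
s=probe_bus.observe();print(s["torque"])
```

```text
[ 0.95901617  2.34597015 -0.01141716]
```

To row units: -0.05 rad is -0.0159.

Call:
shift_gripper --rows '[0, 0, 0, 0, 0, -0.0159, 0, 0, 0, 0, 0, -0.0159, 0, 0, 0, 0, 0, 0]'

```text
time: 5.53
tool_pos: [0.5275, -0.1756, 0.3507]
tool_rot: [-3.142, 0.0, 1.544]
contact_force: [-12.2, 5.7, 26.6]
opening: 0.0433
grip_force: 25.0
```

Run:
```python
from h import *
s=probe_bus.observe();print(s["torque"])
```

```text
[0.91287635 2.04364572 0.00950815]
```

Call:
shift_gripper --rows '[0, 0, -0.005, 0, 0, 0, 0, 0, -0.0075, 0, 0, 0, 0, 0, -0.005, 0, 0, 0, 0, 0, 0, 0, 0, 0]'

```text
time: 5.87
tool_pos: [0.5277, -0.1757, 0.3556]
tool_rot: [-3.14, -0.001, 1.542]
contact_force: [-7.2, 4.0, 8.3]
opening: 0.0434
grip_force: 25.0
```

Call:
shift_gripper --rows '[0, 0, -0.005, 0, 0, 0, 0, 0, -0.005, 0, 0, 0, 0, 0, 0, 0, 0, 0, 0, 0, 0, 0, 0, 0]'

```text
time: 6.2
tool_pos: [0.528, -0.1759, 0.3569]
tool_rot: [-3.138, -0.002, 1.542]
contact_force: [-4.2, 3.2, -6.9]
opening: 0.0435
grip_force: 25.0
```

Call:
shift_gripper --rows '[0, 0, 0, 0, 0, 0, 0, 0, 0, 0, 0, 0, 0, 0, 0, 0, 0, 0, 0, 0, 0, 0, 0, 0, 0, 0, 0, 0, 0, 0, 0, 0, 0, 0, 0, 0]' --aperture 0.092

```text
time: 6.7
tool_pos: [0.5286, -0.1765, 0.3586]
tool_rot: [3.141, 0.001, 1.542]
contact_force: [-0.5, -0.0, 0.2]
opening: 0.0791
grip_force: 0.0
```

Call:
shift_gripper --rows '[0, 0, -0.0375, 0, 0, 0, 0, 0, -0.05, 0, 0, 0, 0, 0, -0.075, 0, 0, 0, 0, 0, -0.075, 0, 0, 0, 0, 0, -0.075, 0, 0, 0, 0, 0, 0, 0, 0, 0]'

```text
time: 7.2
tool_pos: [0.5286, -0.1764, 0.4899]
tool_rot: [3.131, 0.005, 1.542]
contact_force: [-0.3, 0.3, -0.2]
opening: 0.0917
grip_force: 0.0
```

Call:
shift_gripper --rows '[-0.075, -0.05, -0.025, 0, 0, 0, -0.075, -0.05, -0.025, 0, 0, 0, 0, 0, 0, 0, 0, 0, 0, 0, 0, 0, 0, 0, 0, 0, 0, 0, 0, 0]'

```text
time: 7.62
tool_pos: [0.4868, -0.2351, 0.5029]
tool_rot: [3.142, -0.001, 1.541]
contact_force: [-0.1, -0.0, 0.2]
opening: 0.0914
grip_force: 0.0
```

Run:
```python
from h import *
import cv2
o=[]
a=cv2.imread("pics/side.png")[100:170,306:376]
b=optics.read_camera("side")["image"][100:170,306:376,::-1]
o=np.hstack([cv2.resize(i,(400,400),interpolation=cv2.INTER_CUBIC) for i in(a,b)])
cv2.imwrite("pics/end.png",np.clip(o*1.5,0,255).astype(np.uint8))
```

```text
(no output)
```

View pics/end.png

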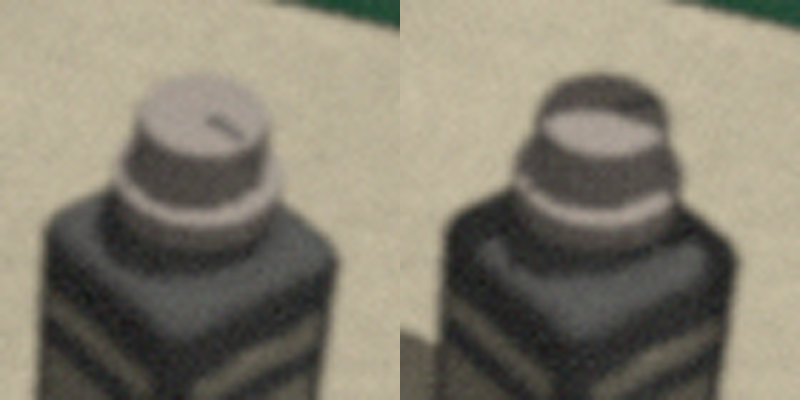

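The cap is back at full height, but the gripper's shadow hides its mark. I'll move aside and check the angle.

To row units: -0.035 m is -0.0875, -0.015 m is -0.0375.

Call:
shift_gripper --rows '[-0.0875, -0.0375, 0, 0, 0, 0, -0.0875, -0.0375, 0, 0, 0, 0, -0.0875, -0.0375, 0, 0, 0, 0, -0.0875, -0.0375, 0, 0, 0, 0, -0.0875, -0.0375, 0, 0, 0, 0, -0.0875, -0.0375, 0, 0, 0, 0, 0, 0, 0, 0, 0, 0, 0, 0, 0, 0, 0, 0]'

```text
time: 8.33
tool_pos: [0.3906, -0.4434, 0.5019]
tool_rot: [-3.141, -0.002, 1.54]
contact_force: [0.0, 1.0, 1.0]
opening: 0.0917
grip_force: 0.0
```

Run:
```python
from h import *
import cv2
t=optics.read_camera("top")["image"][:,:,::-1];s=optics.read_camera("side")["image"][:,:,::-1]
o=np.hstack([cv2.resize(i,(400,400),interpolation=cv2.INTER_CUBIC) for i in(t[205:275,310:380],s[100:170,306:376])])
cv2.imwrite("pics/end2.png",np.clip(o*1.5,0,255).astype(np.uint8))
```

```text
(no output)
```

View pics/end2.png

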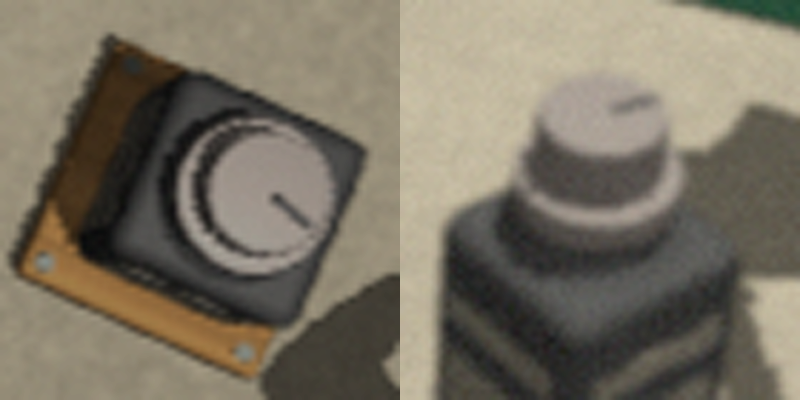

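The cap mark went from pointing down-left, (266,203)→(250,240), to down-right, (273,196)→(308,226). That is about 72° anticlockwise (1.26 rad), and the cap is up. Handing in.

```bash
python3 -c "from cell import robot, optics, probe_bus;print(robot.hand_in())"
```

```text
the job is handed in; nothing more can be done
None
```

I opened the taller bottle and handed the job in at about 8.4 s: its cap turned about 72° anticlockwise and sprang back up, and the arm was kept clear of the shorter bottle, mug and jar; no verdict was returned.

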